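# Dry cabinet to inspection stand

## Robot

A 6-joint arm with a two-finger parallel gripper is mounted at the origin on the work surface. World frame = base frame: x ahead of the robot, y to its left, z up, the work surface at z = 0. Lengths are in mm, angles in rad, forces in N, time in s.
With the tool pointing down it reaches from about 350 to 775 mm from the base axis. Payload 7.3 kg.
Tool frame: the origin (TCP) lies midway between the tips of the shut fingers; the grasp point (between the pads) lies 19 mm behind it; z points along the fingers, y is the line along which they close (so a half turn about z gives the same grasp; the last joint's range is limited). The gripper opens to 92 mm and grips with 3 to 60 N. Pads are 19 mm wide; open, the fingers measure 130 mm over their backs; the gripper's body (75 mm by 190 mm) begins 47 mm behind the grasp point.
Start: joints at [1.14, 0.342, 1.524, -0, 1.275, -0.146], TCP at [147.492, 503.876, 226.741] pointing down, gripper open.
Joint ranges: [-2.53, 2.53], [-0.77, 2.02], [0.04, 2.7], [-1, 4.14], [0.28, 2.66], [-3.11, 3.11]. Speed limits (rad/s): [2.57, 2.57, 3.14, 3.14, 3.14, 3.14].

## Interface

Orientations are given as [roll, pitch, yaw] about the fixed x, y, z axes, in that order (R = Rz(yaw) Ry(pitch) Rx(roll)).
In Python, from plant import bot gives the robot as it stands.
- The arm moves only by the tool servo_tool, never from a script. Its argument "deltas" is a list of rows, each a list of 2 entries, a list of its own where there are three numbers: the shift along the tool's x, y, z in m, then the turn, a rotation vector about the tool's x, y, z in degrees. A call has 1 to 20 rows; each row shifts and turns the commanded pose from where the row before left it, along the tool's axes as they then stand; what a row does not reach is not made up. A row lasts 1/8 s, in which the tool goes at most 62.5 mm and 10.7 degrees, less where a joint would pass 70% of its speed; a pose out of reach is approached as far as the arm can. A call with a gripper value outside its range is refused whole. "fingers" is the opening, from 0 (shut) to 1 (fully open), set as the call begins (left out, the last holds). The fingers move at their own pace and stop on an object; the grip force is fixed at half the most. Time passes only in rows, so rows that do not move let the fingers close. It gives the time, the measured TCP pose, the force, the opening and the grip force at its end, in the units of the state.
- bot.get_obs(): the state, without advancing time (a new reading comes with each control period).
- bot.capture(name): name is "scene" or "top"; returns the picture (400x640x3 uint8, red, green, blue); there is no depth.
- bot.camera_model(name): a dict with "mtx" (3x3 intrinsics, pixels), "xyz" and "rotation" of the camera in the world. Camera axes: x right, y down, z forward; pixel columns grow to the right and rows downward; lengths in mm; the calibration is good to about 2 mm. A picture is of the moment at which its call begins. camera_model takes no time and is no camera call.
- bot.close_job(): hands the job in; it is judged then, once.
The state is a dict: "time": time; "joint_positions": joint angles; "dq": joint speeds; "tau": joint torques, N m; "tool_pos": TCP position; "tcp_rot": TCP orientation; "contact_force": force on the tool from outside, world axes, zero at the start; "moment": the same for the moment, N m; "grip_width": finger opening in mm; "finger_force": force on a finger pad.
Only numpy, scipy, OpenCV 4.12 (cv2) and the standard library are available. Lean on these libraries where they do the work, as an engineer would, in place of code of your own. Each camera call takes 0.05 s, during which the arm holds its last target. There are 200 camera calls.

## Task

Move the jar that stands in front of the dry cabinet to a free spot on the bench, upright and out of the door's way, then swing the cabinet door wide open by its handle (about a right angle; the door must not touch the jar) and leave it open. Take the green circuit board out and gently lean it on the inspection stand on the bench, just as it stood in the cabinet: lower edge on the base behind the lip, face to the front, square and centred, back against the rubber bar. Leave the blue board and everything else where it is, and knock nothing over.

Things in the scene. Friction and masses are not known exactly. Their poses are not given: they have to be found in the camera images.
- cabinet: Fixed dry cabinet, white frame, clear panels, 200 deep (x) x 270 wide (y) x 310 high. Origin: centre of its underside; +x to its back, door on its -x side. Inner floor 20 above the bench; front opening 250 wide, from 20 to 296 above the bench. Two boards lean inside at y = +50 and -50, lower ends at x = -78, on rests like the stand's; their side edges are free to grasp.
- door (a joint): Angle of the cabinet door, rad: 0 closed, 1.57 at right angles to the front, stops at 1.9. Upright hinge at the front edge on the cabinet's +y side; from above it opens clockwise, towards the cabinet's -x. White-framed clear panel 270 wide, 16 thick, as high as the cabinet. Stiff hinge (0.15 N m friction): it stays where it is left.
- door_hinge (a point): Point on the hinge axis of the door, in the middle of the panel's thickness, 155 above the bench; its axes are the door's: y runs from the handle side to the hinge, -x out of the outer face.
- door_handle (a point): Grip point on the door's handle, an upright dark steel bar 11 in diameter, 35 out from the outer face, from 195 to 305 above the bench, 245 from the hinge along the panel. This point lies on the bar's axis, 18 below its upper end and 23 below the cabinet's top; room to pinch it from above.
- green_board: The board to inspect, green all over: rigid slab 12 thick (x) x 56 wide (y) x 130 long (z), 0.12 to 0.26 kg. Origin: middle of its lower end, mid-thickness; z runs up along the board, -x is the component face, which looks out of the cabinet. It leans back about 33 degrees from upright, in either of the cabinet's two places.
- blue_board: The same board in blue, in the other place; to be left there. Axes as for the green one.
- stand: Inspection stand fixed to the bench: grey base plate 150 (x) x 90 (y) x 12 thick, with a lip and a T-shaped rest 46 wide; +x points to its back. Origin: centre of its underside.
- stand_seat (a point): Where the middle of the board's lower end comes, on top of the stand's plate, 12 above the bench; x to the stand's back. A lip (10 high, 40 wide) begins 6 before it; the rubber bar (10 thick, 46 wide, on one thin post) lies 55 behind it and 66 above the plate, so a board set just behind the lip leans back about 33 degrees from upright.
- jar: Closed jar, blue cap, 60 in diameter, 90 high, 0.14 to 0.28 kg, standing in the door's swing. The bench between robot, cabinet and stand is otherwise free but for the things listed. Origin: centre of its underside.
- bottle: White bottle, red cap, 56 in diameter, 160 high. Bystander. Origin: centre of its underside.
- cup: White cup, 76 in diameter, 100 high. Bystander. Origin: centre of its underside.
- multimeter: Yellow multimeter lying on its back, 170 (x) x 85 (y) x 36 high. Bystander. Origin: centre of its underside.
- screwdriver: Screwdriver 180 long lying along its x, 26 high. Bystander. Origin: about its middle, on the underside.
- bit_case: Open yellow case of bits, 150 (x) x 90 (y) x 30 high. Bystander. Origin: centre of its underside.
- spool: Metal spool standing on end, 60 in diameter, 50 high. Bystander. Origin: centre of its underside.
- board_top (a point): Middle of the green board's upper end, 130 from its origin.
Not all that is in view belongs to the job. Of the things that look like the jar, the middle-sized one is meant. Leave any red look-alike of the stand alone.

How it is judged (in metres and radians):
On the way, in this order (a step that is already met when the one before it is completed fails the run):
1. the fingers pull the door open by its handle (value of joint door above 0.3 rad and distance between the grasp point and door_handle below 0.09 m and contact force between the fingers and door above 0.3 N).
2. the door is swung open to more than 1.25 rad (value of joint door above 1.25 rad), for 0.2 s.
At the end, for the whole second after the job is handed in: Door open over 1.25 rad; green board at rest on the stand plate, lower end within 20 mm sideways and -12 to +30 mm fore and aft of the seat point, face to the front, leaning 0.3 to 0.75 rad from upright, square within 0.2 rad; jar upright on the bench, at rest (value of joint door above 1.25 rad and x of green_board in the frame of stand_seat between -0.012 and 0.03 m and y of green_board in the frame of stand_seat between -0.02 and 0.02 m and z of green_board in the frame of stand_seat between -0.005 and 0.012 m and angle between green_board's own x axis and vertical above 1.7 rad and angle between green_board's own z axis and vertical between 0.3 and 0.75 rad and x of board_top in the frame of stand_seat above 0.03 m and angle between the y axis of green_board and the y axis of stand_seat, either way round below 0.2 rad and contact force between green_board and stand above 0.3 N and linear speed of each of green_board, jar below 0.02 m/s and angle between jar's own z axis and vertical below 0.1 rad and height (world z) of jar below 0.006 m and z of board_top in the frame of stand_seat above 0.08 m); the robot touches nothing.
It fails at once if the door touches the jar (contact force between door and jar above 0.5 N).
It fails at once if the jar is knocked over (angle between jar's own z axis and vertical above 0.6 rad).
It fails at once if the blue board is moved more than 20 mm (distance of blue_board from where it was at the start of the episode above 0.02 m).
It fails at once if a bystander is moved more than 30 mm or knocked over (distance of any of bottle, cup, multimeter, screwdriver, bit_case, spool from where it was at the start of the episode above 0.03 m or angle between any of bottle, cup, spool's own z axis and vertical above 0.5 rad).
It fails at once if the green board hits the stand hard (over 40 N) (contact force between green_board and stand above 40 N).
It also fails if it takes over 72 s, if anything falls off the work surface, if the arm or the gripper's body presses on something with over 40 N, if the wrist force passes 120 N, or if a joint passes its speed limit or range.

## Working session

There is one attempt and no reset: what is moved stays moved. The work goes in short steps, Python scripts to look and compute and a tool call to move; the robot and the scene stay as the last step left them, time stands still between calls to the robot, and variables do not carry over. Pictures are saved under pics/ and viewed, at most 10 in all, crops included, and the job is handed in when it is done.

Besides the shell and the picture viewer there is one more tool, called after ">>>" as a command line: name --argument value ..., lists and objects as JSON in quotes. servo_tool: Moves the arm, as the interface text tells. Its arguments: {"type":"object","properties":{"deltas":{"type":"array"},"fingers":{"type":"number"}},"required":["deltas"]}

```bash
mkdir -p pics; ls; python3 - <<'E'
from plant import bot
import cv2
for n in("scene","top"):
    cv2.imwrite(f"pics/{n}0.png",bot.capture(n)[:,:,::-1]); m=bot.camera_model(n); print(n,m)
print(bot.get_obs())
E
```

```text
pics
scene {'mtx': array([[508.39093103,   0.        , 325.65737009],
       [  0.        , 508.39093103, 203.57086361],
       [  0.        ,   0.        ,   1.        ]]), 'xyz': array([1136.32084898,  -75.21895806, 2011.45652442]), 'rotation': array([-2.82581154, -0.00638742,  1.60936066])}
top {'mtx': array([[427.51702879,   0.        , 318.01831235],
       [  0.        , 427.51702879, 201.76173513],
       [  0.        ,   0.        ,   1.        ]]), 'xyz': array([ 263.46370392,  -75.59130565, 1499.60256533]), 'rotation': array([-2.95206142,  0.00755749, -1.55927422])}
{'time': 0.1, 'joint_positions': array([ 1.13999855e+00,  3.42642145e-01,  1.52489196e+00, -2.61001789e-05,
        1.27537168e+00, -1.45986838e-01]), 'dq': array([-1.87502763e-03, -1.20274654e-03, -3.31016399e-03,  3.62604327e-04,
        6.55915863e-04, -7.28698899e-05]), 'tau': array([ 1.03821516e-03, -4.32001376e+01, -2.44699162e+01,  7.18210987e-02,
        5.25767030e-02, -5.00266879e-05]), 'tool_pos': array([147.347809  , 503.54220748, 226.13041316]), 'tcp_rot': array([-3.14028986e+00, -1.66325723e-04,  2.85678922e+00]), 'contact_force': array([-0.11081375,  0.17690046,  0.06068317]), 'moment': array([ 0.00911659,  0.00815012, -0.01219307]), 'finger_force': 0.0, 'grip_width': 91.73955838545236}
```

View pics/scene0.png

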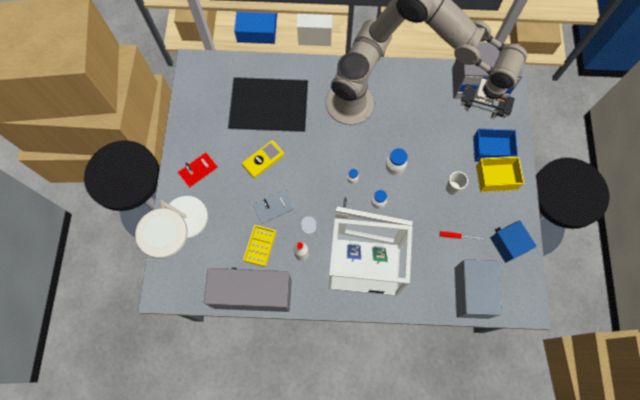

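View pics/top0.png

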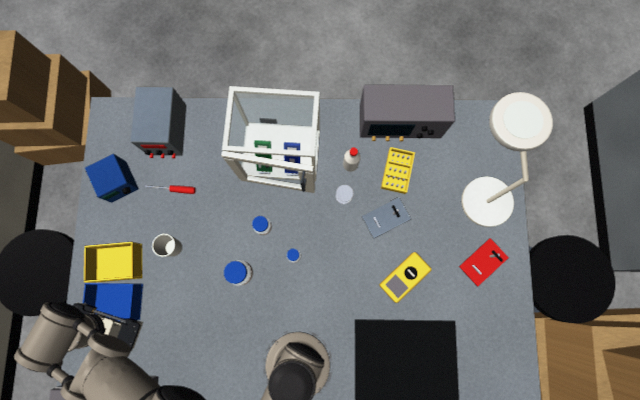

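The scene view (camera beyond the bench, looking back at the robot) shows the cabinet around (370,255), and the middle jar at (380,198) between the large (398,160) and small (353,176) ones. The grey stand is at (273,206), with the red look-alike at (198,170). In the top view these are: cabinet (272,135), middle jar (261,225), stand (387,217), green board (263,157), blue board (292,158).

I'll enlarge both views around the cabinet and the stand to pick exact pixels.

```bash
python3 - <<'E'
import cv2,numpy as np
t=cv2.imread("pics/top0.png");s=cv2.imread("pics/scene0.png")
a=cv2.resize(t[80:240,210:420],None,fx=3.8,fy=3.7,interpolation=cv2.INTER_CUBIC)
b=cv2.resize(s[180:300,240:420],None,fx=4.4,fy=4.4,interpolation=cv2.INTER_CUBIC)
cv2.imwrite("pics/a.png",a);cv2.imwrite("pics/b.png",b);print(a.shape,b.shape)
E
```

```text
(592, 798, 3) (528, 792, 3)
```

View pics/a.png

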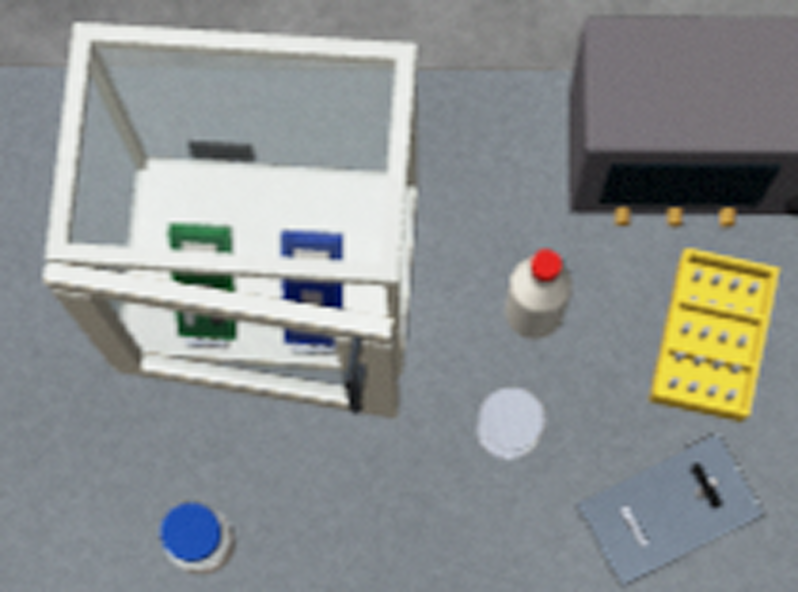

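View pics/b.png

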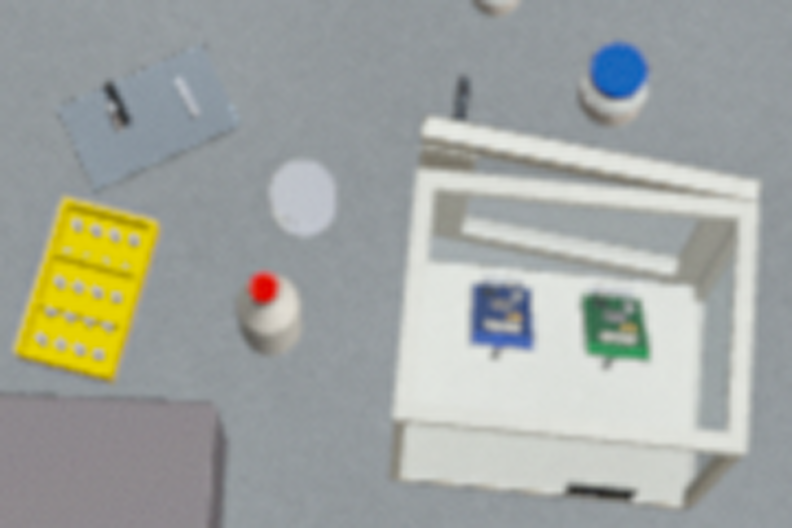

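The enlarged top view shows the stand plate corners at crop (577,508), (715,432), (765,513) and (625,585), with the lip at (632,525) and the rubber bar at (705,485). The door is slightly ajar, hinged on the left, and its handle is at crop (352,340–408). The scene crop shows the handle top at (463,78) and the middle jar's cap at (618,70). The green board is the one in the cabinet's +y place.

```bash
cat > h.py <<'E'
import numpy as np,cv2
from scipy.spatial.transform import Rotation as R
from scipy.optimize import least_squares
from plant import bot
class Cam:
    def __init__(s,n):
        m=bot.camera_model(n); s.K=m["mtx"]; s.c=np.array(m["xyz"]); s.R=R.from_euler("xyz",m["rotation"]).as_matrix()
    def proj(s,P):
        q=(np.atleast_2d(P)-s.c)@s.R; q=q@s.K.T; return q[:,:2]/q[:,2:]
    def ray(s,uv):
        d=np.c_[np.atleast_2d(uv),np.ones(len(np.atleast_2d(uv)))]@np.linalg.inv(s.K).T@s.R.T; return d
    def plane(s,uv,z):
        d=s.ray(uv); return s.c+d*((z-s.c[2])/d[:,2:])
T,S=Cam("top"),Cam("scene")
tc=lambda p:np.array([210,80])+np.atleast_2d(p)/[3.8,3.7]-.4
sc=lambda p:np.array([240,180])+np.atleast_2d(p)/4.4-.4
def Rz(a): return R.from_euler("z",a).as_matrix()
def fit(loc,pt,ps,x0):
    f=lambda v:np.r_[(T.proj(loc@Rz(v[2]).T+[v[0],v[1],0])-pt).ravel(),(S.proj(loc@Rz(v[2]).T+[v[0],v[1],0])-ps).ravel()]
    r=least_squares(f,x0,loss="soft_l1"); return r.x,np.round(f(r.x).reshape(-1,2),1)
E
python3 - <<'E'
from h import *
np.set_printoptions(suppress=True,precision=3)
H=310
loc=np.array([[100,135,H],[100,-135,H],[-100,-135,H],[-100,135,H]],float)
pt=tc([(75,25),(416,43),(397,282),(48,262)]); ps=sc([(747,452),(395,420),(417,170),(758,202)])
print("top plane",T.plane(pt,H)[:,:2].tolist(),S.plane(ps,H)[:,:2].tolist())
cab,e=fit(loc,pt,ps,[700,0,0]);print("cab",cab,e.tolist())
loc=np.array([[-75,45,12],[75,45,12],[75,-45,12],[-75,-45,12]],float)
pt=tc([(577,508),(715,432),(765,513),(625,585)]);ps=sc([(240,120),(97,190),(58,107),(203,45)])
A,B=T.plane(pt,12),S.plane(ps,12);print("stand",A[:,:2].tolist(),B[:,:2].tolist())
for n,p,z in(("lip",(632,525),22),("bar",(705,485),78)):print(n,T.plane(tc(p),z)[0,:2])
print("sc lip,bar",S.plane(sc((187,95)),22)[0,:2],S.plane(sc((118,103)),78)[0,:2])
print("handle top",T.plane(tc((346,338)),305)[0],S.plane(sc((463,78)),305)[0],"bottom T",T.plane(tc((354,408)),195)[0])
print("door free end top",T.plane(tc([(390,340),(390,324)]),310)[:,:2].tolist(),S.plane(sc([(425,120),(425,138)]),310)[:,:2].tolist())
# blue caps
for n,C in(("top",T),("scene",S)):
    im=cv2.imread(f"pics/{n}0.png").astype(int);m=((im[:,:,0]>140)&(im[:,:,2]<70)&(im[:,:,1]<120)).astype(np.uint8)
    k,l,st,ce=cv2.connectedComponentsWithStats(m)
    for i in range(1,k):
        if 20<st[i,4]<700: print(n,"blue",ce[i],st[i,4],C.plane(ce[i],90)[0,:2])
# green board
c=Rz(cab[2])
base=np.array([cab[0],cab[1],0])+c@[-78,50,20]; top=base+c@[70.8,0,109]
print("board base,top",base,top,"proj",T.proj([base,top]).tolist(),S.proj([base,top]).tolist())
print("seen top-end",tc((202,226)).tolist(),sc((617,355)).tolist(), "seen low", tc((205,340)).tolist(),sc((610,290)).tolist())
E
```

```text
top plane [[840.5868695160895, 205.5146868725505], [827.1199571542562, -63.25192737511913], [626.7895881488772, -50.99975509106559], [640.6574178964547, 216.067305843655]] [[846.7520623403102, 205.54997334369688], [832.8806182567096, -63.533535867811125], [632.9598927302441, -53.33800795380816], [648.3969839869758, 216.73369756094087]]
cab [736.503  76.677  -0.054] [[-0.1, -1.0], [0.1, -0.6], [0.6, -0.8], [-0.2, -1.1], [0.1, -0.9], [0.0, -1.1], [0.2, -1.0], [0.0, -1.2]]
stand [[496.04201014771866, -214.38434146047598], [571.062443648063, -343.6421255913833], [493.0386496401061, -387.927501369434], [423.1694141324728, -257.7938498027719]] [[502.66175447654325, -217.0389757265715], [576.146175752301, -345.65709286250535], [496.79971773435784, -388.51404870996447], [429.5407865281653, -256.3947469939895]]
lip [ 478.804 -263.727]
bar [ 508.072 -321.739]
sc lip,bar [ 483.303 -267.327] [ 511.881 -324.05 ]
handle top [582.549 -12.762 305.   ] [552.741 -18.792 305.   ] bottom T [550.961 -14.727 195.   ]
door free end top [[579.9265069821122, -46.32839738980874], [592.7738838759883, -46.14759
[... 219 characters left out ...]
106 [357.084  19.08 ]
top blue [234.42  271.989] 374 [297.924 207.982]
scene blue [494.013 145.912] 545 [229.356 599.381]
scene blue [398.392 155.99 ] 199 [291.039 203.301]
scene blue [352.836 173.036] 55 [373.821  18.   ]
scene blue [380.123 195.604] 106 [466.185 129.209]
board base,top [661.33  130.834  20.   ] [732.026 126.994 129.   ] proj [[264.7479969480353, 169.90202197836567], [262.41016069569605, 141.05411289956976]] [[378.3820542581765, 247.2686773855016], [380.28238026112365, 258.9408557507403]]
seen top-end [[262.7578947368421, 140.6810810810811]] [[379.82727272727277, 260.2818181818182]] seen low [[263.5473684210527, 171.49189189189187]] [[378.23636363636365, 245.5090909090909]]
```

Estimates in world mm: cabinet (736.5, 76.7) with yaw −0.054, hinge about (636, 217), and the door about 0.11 rad open. The handle is at (552.5, −17.5), the jar at (463, 130), and the stand seat at about (484, −275) with yaw about −1.075. First I'll square up the tool and go above the jar.

>>> servo_tool --deltas '[[[0,0,0],[0,0,-8.2]],[[0,0,0],[0,0,-8.1]],[[-0.0316,-0.0374,0],[0,0,0]],[[-0.0316,-0.0374,0],[0,0,0]],[[-0.0316,-0.0374,0],[0,0,0]],[[-0.0316,-0.0374,0],[0,0,0]],[[-0.0316,-0.0374,0],[0,0,0]],[[-0.0316,-0.0374,0],[0,0,0]],[[-0.0316,-0.0374,0],[0,0,0]],[[-0.0316,-0.0374,0],[0,0,0]],[[-0.0316,-0.0374,0],[0,0,0]],[[-0.0316,-0.0374,0],[0,0,0]],[[0,0,0.04],[0,0,0]],[[0,0,0.04],[0,0,0]],[[0,0,0],[0,0,0]]]' --fingers 1

```text
time: 1.98
tool_pos: [461.3, 129.4, 144.3]
tcp_rot: [-3.141, -0.007, 3.141]
contact_force: [-0.8, 0.6, 1.2]
grip_width: 91.9
finger_force: 0.0
```

>>> servo_tool --deltas '[[[-0.001,0,0.035],[0,0,0]],[[0,0,0.035],[0,0,0]],[[0,0,0.034],[0,0,0]],[[0,0,0],[0,0,0]]]'

```text
time: 2.48
tool_pos: [463.8, 129.9, 42.4]
tcp_rot: [-3.141, -0.003, -3.142]
contact_force: [-0.0, 0.4, 0.7]
grip_width: 91.9
finger_force: 0.0
```

>>> servo_tool --deltas '[[[0,0,0],[0,0,0]],[[0,0,0],[0,0,0]],[[0,0,0],[0,0,0]],[[0,0,0],[0,0,0]],[[0,0,0],[0,0,0]]]' --fingers 0.4

```text
time: 3.1
tool_pos: [464.8, 130.0, 43.5]
tcp_rot: [3.141, 0.001, 3.141]
contact_force: [-1.0, 1.0, 6.5]
grip_width: 58.7
finger_force: 30.0
```

>>> servo_tool --deltas '[[[0,0,-0.025],[0,0,0]],[[0,0,-0.03],[0,0,0]],[[0,0,-0.025],[0,0,0]],[[0.005,-0.025,0],[0,0,0]],[[0.01,-0.04,0],[0,0,0]],[[0.015,-0.045,0],[0,0,0]],[[0.015,-0.045,0],[0,0,0]],[[0.01,-0.04,0],[0,0,0]],[[0.01,-0.035,0],[0,0,0]],[[0,0,0.03],[0,0,0]],[[0,0,0.03],[0,0,0]],[[0,0,0.012],[0,0,0]],[[0,0,0],[0,0,0]]]'

```text
time: 4.72
tool_pos: [398.9, -100.0, 50.3]
tcp_rot: [3.141, -0.002, 3.141]
contact_force: [0.2, -0.0, -1.8]
grip_width: 59.1
finger_force: 30.0
```

>>> servo_tool --deltas '[[[0,0,0.003],[0,0,0]],[[0,0,0.003],[0,0,0]],[[0,0,0.001],[0,0,0]],[[0,0,0],[0,0,0]]]'

```text
time: 5.22
tool_pos: [399.4, -100.2, 43.8]
tcp_rot: [-3.142, 0.0, 3.141]
contact_force: [-0.1, -0.0, -1.8]
grip_width: 59.0
finger_force: 30.0
```

>>> servo_tool --deltas '[[[0,0,0.001],[0,0,0]],[[0,0,0.001],[0,0,0]],[[0,0,0],[0,0,0]]]'

```text
time: 5.6
tool_pos: [399.5, -100.3, 43.3]
tcp_rot: [-3.141, 0.001, 3.141]
contact_force: [-5.0, 2.8, 22.9]
grip_width: 59.1
finger_force: 30.0
```

>>> servo_tool --deltas '[[[0,0,-0.001],[0,0,0]],[[0,0,0],[0,0,0]],[[0,0,0],[0,0,0]],[[0,0,-0.03],[0,0,0]],[[0,0,-0.05],[0,0,0]],[[0,0,-0.05],[0,0,0]],[[0,0,-0.05],[0,0,0]],[[0,0,-0.05],[0,0,0]],[[0,0,-0.055],[0,0,0]],[[-0.038,0.0206,0],[0,0,0]],[[-0.038,0.0206,0],[0,0,0]],[[-0.038,0.0206,0],[0,0,0]],[[-0.038,0.0206,0],[0,0,0]],[[0,0,0],[0,0,9.4]],[[0,0,0],[0,0,0]]]' --fingers 1

```text
time: 7.48
tool_pos: [551.4, -17.6, 326.8]
tcp_rot: [3.142, -0.002, 2.979]
contact_force: [0.7, -0.3, 0.9]
grip_width: 91.7
finger_force: 0.0
```

```bash
python3 - <<'E'
from h import *
o=bot.get_obs(); print(o["tool_pos"],o["joint_positions"].round(4).tolist(),o["time"])
s=bot.capture("scene")[:,:,::-1];t=bot.capture("top")[:,:,::-1]
cv2.imwrite("pics/s1.png",s);cv2.imwrite("pics/t1.png",t)
P=[(399.5,-100,90),(552.5,-17.5,305)];print(T.proj(P),S.proj(P))
a=cv2.resize(s[140:300,240:440],None,fx=2,fy=2);b=cv2.resize(t[120:280,210:410],None,fx=2,fy=2)
cv2.imwrite("pics/c1.png",np.hstack([a,b]))
E
```

```text
[551.37945232 -17.57755606 326.83567544] [-0.1708, 0.3393, 1.2548, 0.0, 1.5492, -1.5792] 7.475
[[329.12599626 241.85592921]
 [302.10075602 181.09669252]] [[323.52332194 177.83337402]
 [345.19306551 197.27691693]]
```

View pics/c1.png

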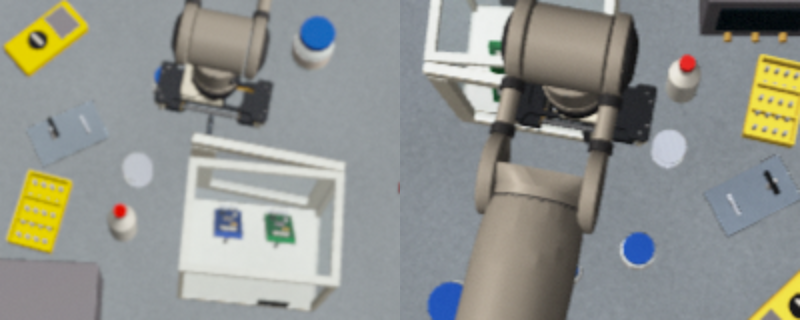

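The scene view (left) shows the handle bar at about (345,202), under the gripper and between the open fingers. The top view (right) shows the jar standing at about (329,244), clear of the door's swing. I'll descend on the handle and pinch it.

>>> servo_tool --deltas '[[[-0.001,0,0.02],[0,0,0]],[[0,0,0.02],[0,0,0]],[[0,0,0.017],[0,0,0]],[[0,0,0],[0,0,0]]]'

```text
time: 8.07
tool_pos: [551.4, -18.3, 269.9]
tcp_rot: [3.141, -0.002, 2.978]
contact_force: [-0.1, 0.2, -0.1]
grip_width: 92.1
finger_force: 0.0
```

>>> servo_tool --deltas '[[[0,0,0],[0,0,0]],[[0,0,0],[0,0,0]],[[0,0,0],[0,0,0]],[[0,0,0],[0,0,0]],[[0,0,0],[0,0,0]],[[0,0,0],[0,0,0]]]' --fingers 0

```text
time: 8.82
tool_pos: [552.4, -18.0, 270.7]
tcp_rot: [3.141, 0.0, 2.977]
contact_force: [0.1, -1.0, -0.0]
grip_width: 36.5
finger_force: 0.0
```

>>> servo_tool --deltas '[[[0,0,0],[0,0,0]],[[0,0,0],[0,0,0]],[[0,0,0],[0,0,0]],[[0,0,0],[0,0,0]]]'

```text
time: 9.32
tool_pos: [552.7, -16.5, 270.7]
tcp_rot: [3.139, 0.001, 2.978]
contact_force: [1.8, 5.8, -0.9]
grip_width: 10.0
finger_force: 30.0
```

>>> servo_tool --deltas '[[[0.0128,0.0026,0],[0,0,3]],[[0.0128,0.0026,0],[0,0,3]],[[0.0254,0.0058,0],[0,0,6]],[[0.0254,0.0058,0],[0,0,6]],[[0.0254,0.0058,0],[0,0,6]],[[0,0,0],[0,0,0]]]'

```text
time: 10.07
tool_pos: [463.8, 38.5, 270.7]
tcp_rot: [3.137, 0.0, 2.559]
contact_force: [6.2, 7.1, -5.8]
grip_width: 10.3
finger_force: 30.0
```

>>> servo_tool --deltas '[[[0.0254,0.0058,0],[0,0,6]],[[0.0254,0.0058,0],[0,0,6]],[[0.0254,0.0058,0],[0,0,6]],[[0.0254,0.0058,0],[0,0,6]],[[0.0254,0.0058,0],[0,0,6]],[[0.0254,0.0058,0],[0,0,6]],[[0,0,0],[0,0,0]]]'

```text
time: 10.95
tool_pos: [391.5, 172.4, 270.7]
tcp_rot: [3.137, 0.0, 1.931]
contact_force: [8.6, 1.6, -5.5]
grip_width: 10.4
finger_force: 30.0
```

>>> servo_tool --deltas '[[[0.0254,0.0058,0],[0,0,6]],[[0.0254,0.0058,0],[0,0,6]],[[0.0254,0.0058,0],[0,0,6]],[[0.0254,0.0058,0],[0,0,6]],[[0.0254,0.0058,0],[0,0,6]],[[0,0,0],[0,0,0]],[[0,0,0],[0,0,0]]]'

```text
time: 11.82
tool_pos: [400.9, 299.3, 270.7]
tcp_rot: [3.139, -0.0, 1.407]
contact_force: [4.7, -1.3, -1.6]
grip_width: 10.4
finger_force: 30.0
```

>>> servo_tool --deltas '[[[0,0,0],[0,0,0]],[[0,0,0],[0,0,0]],[[0,0,0],[0,0,0]],[[0,0,-0.03],[0,0,0]],[[0,0,-0.05],[0,0,0]],[[0,0,0],[0,0,0]]]' --fingers 0.6

```text
time: 12.58
tool_pos: [400.6, 299.9, 354.6]
tcp_rot: [3.135, -0.005, 1.407]
contact_force: [1.1, -0.7, -0.4]
grip_width: 54.8
finger_force: 0.0
```

```bash
python3 - <<'E'
from h import *
o=bot.get_obs(); print(o["tool_pos"],o["tcp_rot"],o["joint_positions"].round(4).tolist(),o["time"])
s=bot.capture("scene")[:,:,::-1];t=bot.capture("top")[:,:,::-1]
cv2.imwrite("pics/s2.png",s);cv2.imwrite("pics/t2.png",t)
a=cv2.resize(s[120:300,240:440],None,fx=2,fy=2);b=cv2.resize(t[80:260,210:410],None,fx=2,fy=2)
cv2.imwrite("pics/c2.png",np.hstack([a,b]))
E
```

```text
[400.64171899 299.90493701 354.60206809] [ 3.1353184  -0.00503425  1.40657099] [0.4892, 0.2233, 1.3405, 0.0002, 1.5697, 0.6534] 12.575
```

View pics/c2.png

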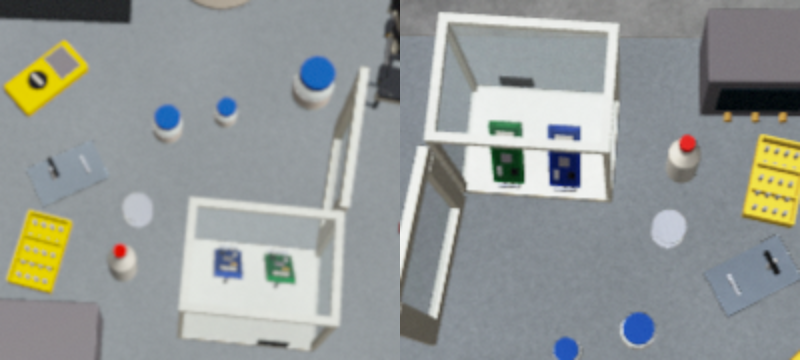

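The door now stands open about 1.7 rad. Left crop: its outline runs from (330,205) to (365,70). The jar is upright at (168,122), and the board rests are undisturbed. Next I'll turn and tilt the tool towards the cabinet; the readings will also give the wrist geometry.

>>> servo_tool --deltas '[[[0,0,0],[0,0,9.8]],[[0,0,0],[0,0,9.8]],[[0,0,0],[0,0,9.8]],[[0,0,0],[0,0,9.8]],[[0,0,0],[0,0,9.8]],[[0,0,0],[0,0,9.8]],[[0,0,0],[0,0,9.9]],[[0.0065,0.0463,0],[0,0,0]],[[0.0065,0.0463,0],[0,0,0]],[[0.0065,0.0463,0],[0,0,0]],[[0.0065,0.0463,0],[0,0,0]],[[0.0065,0.0463,0],[0,0,0]],[[0,0,0],[0,10,0]],[[0,0,0],[0,10,0]],[[0,0,0],[0,10,0]],[[0,0,0],[0,10,0]],[[0,0,0],[0,10,0]],[[0,0,0],[0,0,0]]]' --fingers 0.87

```text
time: 14.92
tool_pos: [476.6, 81.7, 347.0]
tcp_rot: [-3.131, -0.843, 0.205]
contact_force: [-0.5, -0.5, 0.1]
grip_width: 79.8
finger_force: 0.0
```

```bash
python3 - <<'E'
from h import *
o=bot.get_obs(); print(o["tool_pos"].tolist(),o["tcp_rot"].tolist(),o["joint_positions"].tolist(),o["time"])
E
```

```text
[476.6045047342438, 81.66186695991459, 347.03412256052286] [-3.130648422719016, -0.8430044880045608, 0.20456858600968064] [-0.1929827875539964, -0.22721157711516413, 2.1005059318099626, 0.6065506759096052, 0.5524603120239163, 0.7640303687395189] 14.925
```

```bash
cat > kin.py <<'E'
import numpy as np
from scipy.spatial.transform import Rotation as R
from scipy.optimize import least_squares
Q=[[1.13999855,.342642145,1.52489196,-2.6e-5,1.27537168,-.145986838],[-0.1708,0.3393,1.2548,0.0,1.5492,-1.5792],[0.4892,0.2233,1.3405,0.0002,1.5697,0.6534],[-0.1929827875539964,-0.22721157711516413,2.1005059318099626,0.6065506759096052,0.5524603120239163,0.7640303687395189]]
P=[[147.347809,503.54220748,226.13041316],[551.37945232,-17.57755606,326.83567544],[400.64171899,299.90493701,354.60206809],[476.6045047342438,81.66186695991459,347.03412256052286]]
E_=[[-3.14028986,-.000166,2.85678922],[3.142,-.002,2.979],[3.1353184,-.00503425,1.40657099],[-3.130648422719016,-0.8430044880045608,0.20456858600968064]]
ry=lambda a:R.from_euler("y",a).as_matrix(); rz=lambda a:R.from_euler("z",a).as_matrix()
def mats(q):
    A=rz(q[0]);B=A@ry(q[1]);C=B@ry(q[2]);D=C@rz(q[3])@ry(q[4]); return A,B,C,D
OFF=rz(np.pi/2)
def row(q):
    A,B,C,D=mats(q); return np.c_[A[:,0],A[:,1],A[:,2],B[:,2],C[:,0],C[:,2],D[:,2]]
M=np.vstack([row(q) for q in Q]); prm,res,rk,sv=np.linalg.lstsq(M,np.ravel(P),rcond=None)
def fk(q): return row(q)@prm, mats(q)[3]@rz(q[5])@OFF
LO=np.array([-2.53,-.77,.04,-1,.28,-3.11]);HI=np.array([2.53,2.02,2.7,4.14,2.66,3.11])
def ik(p,Rm,q0):
    f=lambda q:np.r_[(fk(q)[0]-p)/100,(R.from_matrix(Rm.T@fk(q)[1]).as_rotvec())]
    r=least_squares(f,np.clip(q0,LO+.01,HI-.01),bounds=(LO,HI)); return r.x,np.linalg.norm(r.fun)
def toolR(head,alpha,opt):  # z=(cos a cos h, cos a sin h,-sin a); opt B: y heading = head-90, A: +90
    h,a=np.radians([head,alpha]); z=np.array([np.cos(a)*np.cos(h),np.cos(a)*np.sin(h),-np.sin(a)])
    s=-1 if opt=="B" else 1; y=s*np.array([-np.sin(h),np.cos(h),0]); return np.c_[np.cross(y,z),y,z]
E
python3 - <<'E'
from kin import *
np.set_printoptions(suppress=True,precision=3)
print("prm r0,d1,h,L2,e,L3,Lt",prm,sv[-1],(M@prm-np.ravel(P)))
for q,e in zip(Q,E_): print(R.from_matrix(fk(q)[1].T@R.from_euler("xyz",e).as_matrix()).as_rotvec())
rng=np.random.default_rng(0)
seat=np.array([484.2,-275,12.])
for dh in(0,8):
  for al in range(0,90,10):
    out={}
    hd=-61.6+dh; hv=np.array([np.cos(np.radians(hd)),np.sin(np.radians(hd)),0])
    for s in (50,):
      B=seat+hv*.545*s+[0,0,.839*s]
      for opt in"AB":
        Rm=toolR(hd,al,opt);p=B+Rm[:,2]*11
        best=[]
        for k in range(25):
            q,c=ik(p,Rm,rng.uniform(LO,HI))
            if c<1e-4: best.append(tuple(q.round(2)))
        print(dh,al,opt,sorted(set(best))[:4])
E
```

```text
prm r0,d1,h,L2,e,L3,Lt [  0.015  76.398 222.882 506.199  46.486 379.58  318.081] 0.14660991363896184 [ 0.002 -0.001  0.001 -0.001  0.002 -0.013 -0.     0.003  0.011  0.
 -0.002  0.001]
[ 0. -0. -0.]
[0. 0. 0.]
[ 0. -0.  0.]
[0. 0. 0.]
0 0 A [(np.float64(-0.3), np.float64(1.18), np.float64(2.17), np.float64(3.93), np.float64(1.72), np.float64(1.72))]
0 0 B [(np.float64(-0.3), np.float64(1.18), np.float64(2.17), np.float64(3.93), np.float64(1.72), np.float64(-1.42))]
0 10 A [(np.float64(-0.31), np.float64(1.04), np.float64(2.22), np.float64(3.9), np.float64(1.48), np.float64(1.65))]
0 10 B [(np.float64(-0.31), np.float64(1.04), np.float64(2.22), np.float64(3.9), np.float64(1.48), np.float64(-1.49))]
0 20 A [(np.float64(-0.34), np.float64(0.9), np.float64(2.23), np.float64(3.88), np.float64(1.21), np.float64(1.56))]
0 20 B [(np.float64(-0.34), np.float64(0.9), np.float64(2.23), np.float64(3.88), np.float64(1.21), np.float64(-1.58))]
0 30 A [(np.float64(-0.38), np.float64(0.76), np.float64(2.21), np.float64(3.92), np.float64(0.92), np.float64(1.43))]
0 30 B [(np.float64(-0.38), np.float6
[... 2070 characters left out ...]
.57), np.float64(2.11), np.float64(4.07), np.float64(0.32), np.float64(0.98))]
8 50 B [(np.float64(-0.53), np.float64(0.57), np.float64(2.11), np.float64(4.07), np.float64(0.32), np.float64(-2.16))]
8 60 A []
8 60 B []
8 70 A [(np.float64(-0.61), np.float64(0.54), np.float64(1.87), np.float64(-0.28), np.float64(0.41), np.float64(-1.01))]
8 70 B [(np.float64(-0.61), np.float64(0.54), np.float64(1.87), np.float64(-0.28), np.float64(0.41), np.float64(2.13))]
8 80 A [(np.float64(-0.64), np.float64(0.58), np.float64(1.73), np.float64(-0.08), np.float64(0.67), np.float64(-1.22))]
8 80 B [(np.float64(-0.64), np.float64(0.58), np.float64(1.73), np.float64(-0.08), np.float64(0.67), np.float64(1.93))]
```

```bash
cat >> kin.py <<'E'
CAB=np.array([736.5,76.7,0.]);CR=rz(-.054)
def rows(qs):
    """tool-frame deltas between successive joint waypoints"""
    out=[]
    for a,b in zip(qs[:-1],qs[1:]):
        pa,Ra=fk(a);pb,Rb=fk(b); out.append((Ra.T@(pb-pa),np.degrees(R.from_matrix(Ra.T@Rb).as_rotvec())))
    return out
E
python3 - <<'E'
from kin import *
np.set_printoptions(suppress=True,precision=2)
rng=np.random.default_rng(1)
for al in (28,33,38,43):
  for hd in (8,11.9,15):
    Rm=toolR(hd,al,"B"); b=CAB+CR@[-50.8,42,62]; p=b+Rm[:,2]*11
    for back,up in((0,0),(60,20),(120,20),(160,20)):
        sol=set()
        for k in range(20):
            q,c=ik(p-[back,0,-up],Rm,rng.uniform(LO,HI))
            if c<1e-4 : sol.add(tuple(float(x) for x in q.round(2)))
        print(al,hd,back,sol)
E
```

```text
28 8 0 {(0.02, 0.78, 2.07, 2.99, 0.79, -1.52)}
28 8 60 {(0.02, 0.71, 2.23, 3.0, 0.88, -1.54)}
28 8 120 {(0.02, 0.71, 2.38, 3.02, 1.03, -1.56)}
28 8 160 {(0.03, 0.73, 2.49, 3.03, 1.16, -1.58)}
28 11.9 0 {(-0.03, 0.78, 2.07, 2.85, 0.8, -1.48)}
28 11.9 60 {(-0.03, 0.71, 2.23, 2.87, 0.88, -1.51)}
28 11.9 120 {(-0.04, 0.71, 2.39, 2.89, 1.04, -1.56)}
28 11.9 160 {(-0.04, 0.73, 2.49, 2.9, 1.16, -1.59)}
28 15 0 {(-0.06, 0.78, 2.07, 2.74, 0.8, -1.44)}
28 15 60 {(-0.07, 0.71, 2.23, 2.76, 0.89, -1.48)}
28 15 120 {(-0.08, 0.71, 2.39, 2.79, 1.04, -1.55)}
28 15 160 {(-0.1, 0.73, 2.49, 2.8, 1.16, -1.6)}
33 8 0 {(0.02, 0.73, 2.03, 2.97, 0.62, -1.5)}
33 8 60 {(0.02, 0.65, 2.19, 2.99, 0.7, -1.52)}
33 8 120 {(0.03, 0.63, 2.35, 3.02, 0.83, -1.55)}
33 8 160 {(0.03, 0.63, 2.45, 3.03, 0.94, -1.56)}
33 11.9 0 {(-0.02, 0.73, 2.03, 2.82, 0.63, -1.43)}
33 11.9 60 {(-0.02, 0.65, 2.19, 2.84, 0.7, -1.47)}
33 11.9 120 {(-0.03, 0.63, 2.35, 2.88, 0.84, -1.52)}
33 11.9 160 {(-0.03, 0.63, 2.45, 2.9, 0.94, -1.56)}
33 15 0 {(-0.05, 0.73, 2.03, 2.7, 0.64, -1.38)}
33 15 60 {(-0.06, 0.65, 2.19, 2.73, 0.71, -1.43)}
33 15 12
[... 573 characters left out ...]
4, -1.34)}
38 15 120 {(-0.05, 0.57, 2.3, 2.73, 0.65, -1.43)}
38 15 160 {(-0.06, 0.56, 2.4, 2.76, 0.74, -1.49)}
43 8 0 {(0.03, 0.67, 1.94, 2.85, 0.29, -1.37)}
43 8 60 {(0.03, 0.57, 2.09, 2.91, 0.34, -1.42)}
43 8 120 {(0.04, 0.52, 2.24, 2.97, 0.45, -1.49)}
43 8 160 {(0.04, 0.5, 2.34, 3.0, 0.52, -1.51)}
43 11.9 0 {(-0.0, 0.67, 1.94, 2.61, 0.31, -1.21)}
43 11.9 60 {(-0.0, 0.57, 2.09, 2.69, 0.36, -1.29)}
43 11.9 120 {(-0.0, 0.52, 2.25, 2.79, 0.46, -1.4)}
43 11.9 160 {(-0.0, 0.5, 2.35, 2.83, 0.53, -1.45)}
43 15 0 {(-0.03, 0.67, 1.93, 2.44, 0.33, -1.1)}
43 15 60 {(-0.03, 0.57, 2.09, 2.53, 0.38, -1.2)}
43 15 120 {(-0.04, 0.52, 2.24, 2.65, 0.47, -1.33)}
43 15 160 {(-0.04, 0.5, 2.35, 2.7, 0.54, -1.4)}
```

```bash
python3 - <<'E'
from kin import *
from plant import bot
np.set_printoptions(suppress=True,precision=2)
q0=bot.get_obs()["joint_positions"]
Rm=toolR(11.9,33,"B"); b=CAB+CR@[-50.8,42,62]; pg=b+Rm[:,2]*11; pp=pg-np.array([150,-8,-25])
q1,c=ik(pp,Rm,[-.03,.63,2.4,2.9,.9,-1.55]);print("grasp tcp",pg,"pre",pp,q1,c)
N=18;qs=[q0+(q1-q0)*k/N for k in range(N+1)]
for q in qs[::3]:print(fk(q)[0],fk(q)[1][:,2])
for d,r in rows(qs):print("[[%.4f, %.4f, %.4f], [%.2f, %.2f, %.2f]],"%(*d/1000,*r),end=" ")
E
```

```text
grasp tcp [697.07 123.28  56.01] pre [547.07 131.28  81.01] [-0.    0.61  2.42  2.92  0.89 -1.54] 4.478750154425107e-12
[476.6   81.66 347.03] [ 0.73  0.16 -0.67]
[480.65 153.61 293.87] [ 0.64  0.38 -0.67]
[489.96 207.79 262.55] [ 0.6   0.53 -0.59]
[509.75 234.52 237.56] [ 0.63  0.59 -0.5 ]
[535.3  229.49 203.06] [ 0.71  0.54 -0.45]
[553.28 193.44 150.02] [ 0.79  0.4  -0.46]
[547.07 131.28  81.01] [ 0.82  0.17 -0.54]
[[-0.0113, -0.0241, 0.0190], [4.76, -1.07, -0.30]], [[-0.0087, -0.0218, 0.0185], [4.50, -0.50, -0.15]], [[-0.0064, -0.0191, 0.0180], [4.15, 0.04, -0.01]], [[-0.0044, -0.0161, 0.0173], [3.71, 0.55, 0.11]], [[-0.0029, -0.0128, 0.0165], [3.18, 0.99, 0.22]], [[-0.0019, -0.0092, 0.0156], [2.57, 1.37, 0.29]], [[-0.0013, -0.0055, 0.0147], [1.90, 1.65, 0.34]], [[-0.0013, -0.0017, 0.0136], [1.17, 1.84, 0.34]], [[-0.0018, 0.0021, 0.0125], [0.42, 1.92, 0.31]], [[-0.0028, 0.0058, 0.0113], [-0.36, 1.88, 0.22]], [[-0.0044, 0.0093, 0.0101], [-1.12, 1.72, 0.09]], [[-0.0064, 0.0125, 0.0089], [-1.86, 1.45, -0.09]], [[-0.0089, 0.0154, 0.0076], [-2.55, 1.06, -0.32]], [[-0.0118, 0.0179, 0.0063], [-3.17, 0.58, -0.60]], [[-0.0149, 0.0199, 0.0051], [-3.70, 0.01, -0.93]], [[-0.0182, 0.0214, 0.0039], [-4.14, -0.62, -1.31]], [[-0.0217, 0.0223, 0.0028], [-4.47, -1.31, -1.72]], [[-0.0251, 0.0227, 0.0017], [-4.68, -2.02, -2.17]],
```

```bash
python3 - <<'E'
from kin import *
from plant import bot
np.set_printoptions(suppress=True,precision=2)
q0=bot.get_obs()["joint_positions"]
Rm=toolR(11.9,33,"B"); b=CAB+CR@[-50.8,42,62]; pg=b+Rm[:,2]*11; pp=pg-np.array([150,-8,-25])
q1,c=ik(pp,Rm,[-.03,.63,2.4,2.9,.9,-1.55])
N=18;qs=[]
for k in range(N+1):
    t=k/N;q=q0+(q1-q0)*t;q[0]-=.45*4*t*(1-t);qs.append(q)
for q in qs[::3]:
    p,Rq=fk(q);print(p,Rq[:,2],"wrist",p-318*Rq[:,2])
for d,r in rows(qs):print("[[%.3f, %.3f, %.3f], [%.1f, %.1f, %.1f]],"%(*d/1000,*r),end=" ")
E
```

```text
[476.6   81.66 347.03] [ 0.73  0.16 -0.67] wrist [244.84  30.02 558.56]
[503.71  29.92 293.87] [ 0.72  0.21 -0.67] wrist [276.02 -36.88 505.57]
[532.2    0.59 262.55] [ 0.76  0.25 -0.59] wrist [289.17 -80.42 450.96]
[561.01 -10.55 237.56] [ 0.83  0.26 -0.5 ] wrist [298.04 -91.89 396.79]
[582.41   2.92 203.06] [ 0.87  0.22 -0.45] wrist [306.85 -68.29 344.92]
[583.94  50.54 150.02] [ 0.87  0.19 -0.46] wrist [308.49  -9.96 296.96]
[547.07 131.28  81.01] [ 0.82  0.17 -0.54] wrist [286.1   76.29 254.2 ]
[[-0.012, 0.022, 0.017], [0.7, -0.9, 3.3]], [[-0.008, 0.019, 0.015], [1.0, -0.1, 3.1]], [[-0.005, 0.017, 0.014], [1.1, 0.6, 2.8]], [[-0.002, 0.015, 0.012], [1.1, 1.2, 2.4]], [[-0.000, 0.013, 0.011], [1.1, 1.6, 2.0]], [[0.001, 0.011, 0.011], [0.9, 1.9, 1.6]], [[0.001, 0.009, 0.011], [0.7, 2.1, 1.3]], [[0.000, 0.007, 0.011], [0.4, 2.1, 0.9]], [[-0.001, 0.005, 0.012], [0.2, 2.0, 0.5]], [[-0.003, 0.003, 0.012], [-0.1, 1.8, 0.1]], [[-0.006, 0.000, 0.013], [-0.3, 1.4, -0.4]], [[-0.010, -0.003, 0.013], [-0.5, 1.0, -0.8]], [[-0.014, -0.006, 0.013], [-0.7, 0.4, -1.3]], [[-0.018, -0.010, 0.012], [-0.7, -0.1, -1.9]], [[-0.022, -0.015, 0.011], [-0.7, -0.7, -2.5]], [[-0.025, -0.020, 0.009], [-0.6, -1.3, -3.3]], [[-0.028, -0.025, 0.006], [-0.4, -1.8, -4.1]], [[-0.029, -0.030, 0.003], [-0.1, -2.2, -5.0]],
```

>>> servo_tool --deltas '[[[-0.012,0.022,0.017],[0.7,-0.9,3.3]],[[-0.008,0.019,0.015],[1.0,-0.1,3.1]],[[-0.005,0.017,0.014],[1.1,0.6,2.8]],[[-0.002,0.015,0.012],[1.1,1.2,2.4]],[[0,0.013,0.011],[1.1,1.6,2.0]],[[0.001,0.011,0.011],[0.9,1.9,1.6]],[[0.001,0.009,0.011],[0.7,2.1,1.3]],[[0,0.007,0.011],[0.4,2.1,0.9]],[[-0.001,0.005,0.012],[0.2,2.0,0.5]],[[-0.003,0.003,0.012],[-0.1,1.8,0.1]],[[-0.006,0,0.013],[-0.3,1.4,-0.4]],[[-0.01,-0.003,0.013],[-0.5,1.0,-0.8]]]' --fingers 0.87

```text
time: 16.42
tool_pos: [590.3, 3.6, 210.1]
tcp_rot: [-2.548, -1.013, -0.413]
contact_force: [1.1, -0.5, 0.1]
grip_width: 80.0
finger_force: 0.0
```

```bash
cat > nxt.py <<'E'
from kin import *
from plant import bot
import sys
np.set_printoptions(suppress=True,precision=3)
def go(p,Rm,n,qseed=None):
    o=bot.get_obs(); q=o["joint_positions"]; pc=o["tool_pos"]; Rc=R.from_euler("xyz",o["tcp_rot"]).as_matrix()
    qt,c=ik(p,Rm,q if qseed is None else qseed)
    print("now",pc.round(1),"q",q,"t",o["time"],"target q",qt,"err",round(c,4))
    d=Rc.T@(p-pc); rv=np.degrees(R.from_matrix(Rc.T@Rm).as_rotvec())
    print("total tool shift",d.round(1),"rot",rv.round(1))
    Rs=[Rc@R.from_rotvec(np.radians(rv)*k/n).as_matrix() for k in range(n+1)]
    for k in range(n):
        dd=Rs[k].T@(p-pc)/n/1000; print("[[%.4f, %.4f, %.4f], [%.1f, %.1f, %.1f]],"%(*dd,*(rv/n)),end=" ")
    print()
E
python3 - <<'E'
from nxt import *
Rm=toolR(11.9,33,"B"); b=CAB+CR@[-50.8,42,62]; pg=b+Rm[:,2]*11; pp=pg-np.array([150,-8,-25])
go(pp,Rm,6)
E
```

```text
now [590.3   3.6 210.1] q [-0.458  0.329  2.291  2.129  0.771 -0.746] t 16.425 target q [-0.     0.614  2.421  2.917  0.89  -1.542] err 0.0
total tool shift [-157.6  -87.5   48.5] rot [ -3.7  -6.5 -17.8]
[[-0.0263, -0.0146, 0.0081], [-0.6, -1.1, -3.0]], [[-0.0253, -0.0160, 0.0084], [-0.6, -1.1, -3.0]], [[-0.0243, -0.0174, 0.0087], [-0.6, -1.1, -3.0]], [[-0.0232, -0.0187, 0.0089], [-0.6, -1.1, -3.0]], [[-0.0220, -0.0200, 0.0092], [-0.6, -1.1, -3.0]], [[-0.0208, -0.0212, 0.0093], [-0.6, -1.1, -3.0]],
```

The wrist turned over as planned. Continuing to the pre-grasp pose.

>>> servo_tool --deltas '[[[-0.0263,-0.0146,0.0081],[-0.6,-1.1,-3.0]],[[-0.0253,-0.016,0.0084],[-0.6,-1.1,-3.0]],[[-0.0243,-0.0174,0.0087],[-0.6,-1.1,-3.0]],[[-0.0232,-0.0187,0.0089],[-0.6,-1.1,-3.0]],[[-0.022,-0.02,0.0092],[-0.6,-1.1,-3.0]],[[-0.0208,-0.0212,0.0093],[-0.6,-1.1,-3.0]],[[0,0,0],[0,0,0]],[[0,0,0],[0,0,0]]]'

```text
time: 17.42
tool_pos: [546.4, 130.7, 81.0]
tcp_rot: [3.138, -0.994, 0.212]
contact_force: [0.2, -0.5, -0.6]
grip_width: 79.8
finger_force: 0.0
```

```bash
python3 - <<'E'
from nxt import *
Rm=toolR(11.9,33,"B"); b=CAB+CR@[-50.8,42,62]; pg=b+Rm[:,2]*11
go(pg-CR@[60,0,0]+[0,0,8],Rm,3); go(pg,Rm,5)
import cv2; from h import T,S
t=bot.capture("top")[:,:,::-1]; s=bot.capture("scene")[:,:,::-1]
cv2.imwrite("pics/c3.png",np.hstack([cv2.resize(s[130:300,300:420],None,fx=3.3,fy=3.3),cv2.resize(t[90:260,210:330],None,fx=3.3,fy=3.3)]))
E
```

```text
now [546.4 130.7  81. ] q [-0.002  0.613  2.422  2.916  0.89  -1.545] t 17.425 target q [-0.013  0.683  2.191  2.864  0.735 -1.484] err 0.0
total tool shift [33.6 22.9 83. ] rot [0.  0.  0.1]
[[0.0112, 0.0076, 0.0277], [0.0, 0.0, 0.0]], [[0.0112, 0.0076, 0.0277], [0.0, 0.0, 0.0]], [[0.0112, 0.0076, 0.0277], [0.0, 0.0, 0.0]], 
now [546.4 130.7  81. ] q [-0.002  0.613  2.422  2.916  0.89  -1.545] t 17.425 target q [-0.019  0.732  2.033  2.817  0.632 -1.431] err 0.0
total tool shift [ 58.5  38.5 136. ] rot [0.  0.  0.1]
[[0.0117, 0.0077, 0.0272], [0.0, 0.0, 0.0]], [[0.0117, 0.0077, 0.0272], [0.0, 0.0, 0.0]], [[0.0117, 0.0077, 0.0272], [0.0, 0.0, 0.0]], [[0.0117, 0.0077, 0.0272], [0.0, 0.0, 0.0]], [[0.0117, 0.0077, 0.0272], [0.0, 0.0, 0.0]],
```

View pics/c3.png

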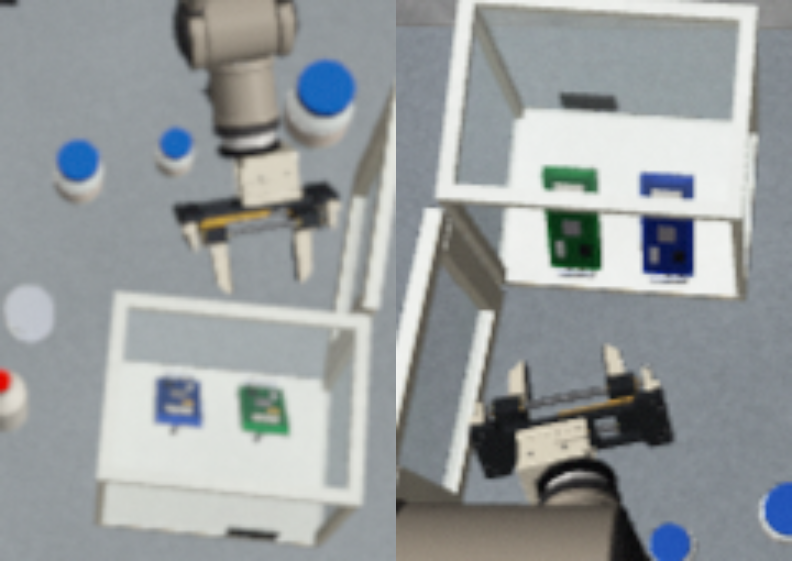

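The scene crop (left) shows the open gripper in front of the green board at (265,408), with the blue one at (178,402). The top crop (right) shows the gripper body clear of the door frame. I'll move in along the cabinet axis in two stages.

>>> servo_tool --deltas '[[[0.0112,0.0076,0.0277],[0,0,0]],[[0.0112,0.0076,0.0277],[0,0,0]],[[0.0112,0.0076,0.0277],[0,0,0]],[[0,0,0],[0,0,0]]]'

```text
time: 18.02
tool_pos: [638.2, 124.2, 64.7]
tcp_rot: [3.132, -0.995, 0.213]
contact_force: [-0.2, -0.9, -0.4]
grip_width: 79.9
finger_force: 0.0
```

```bash
python3 - <<'E'
from nxt import *
Rm=toolR(11.9,33,"B"); b=CAB+CR@[-50.8,42,62]; pg=b+Rm[:,2]*11
go(pg,Rm,4)
E
```

```text
now [638.2 124.2  64.7] q [-0.015  0.682  2.189  2.868  0.733 -1.491] t 18.025 target q [-0.019  0.732  2.033  2.817  0.632 -1.431] err 0.0
total tool shift [24.  12.9 53. ] rot [ 0.3 -0.   0.2]
[[0.0060, 0.0032, 0.0132], [0.1, -0.0, 0.0]], [[0.0060, 0.0032, 0.0132], [0.1, -0.0, 0.0]], [[0.0060, 0.0032, 0.0132], [0.1, -0.0, 0.0]], [[0.0060, 0.0032, 0.0132], [0.1, -0.0, 0.0]],
```

>>> servo_tool --deltas '[[[0.006,0.0032,0.0132],[0,0,0]],[[0.006,0.0032,0.0132],[0,0,0]],[[0.006,0.0032,0.0132],[0,0,0]],[[0.006,0.0032,0.0132],[0,0,0]],[[0,0,0],[0,0,0]]]'

```text
time: 18.65
tool_pos: [694.4, 124.0, 54.9]
tcp_rot: [3.133, -0.992, 0.214]
contact_force: [0.3, 0.8, 0.4]
grip_width: 79.8
finger_force: 0.0
```

>>> servo_tool --deltas '[[[0.001,0,0.002],[0,0,0]],[[0,0,0],[0,0,0]],[[0,0,0],[0,0,0]],[[0,0,0],[0,0,0]]]' --fingers 0.5

```text
time: 19.15
tool_pos: [695.7, 125.5, 54.0]
tcp_rot: [3.132, -0.99, 0.216]
contact_force: [-4.2, 0.9, 3.9]
grip_width: 56.8
finger_force: 28.8
```

>>> servo_tool --deltas '[[[0,0,0],[0,0,0]],[[0,0,0],[0,0,0]]]'

```text
time: 19.4
tool_pos: [695.7, 125.5, 54.0]
tcp_rot: [3.132, -0.99, 0.216]
contact_force: [-4.7, 1.1, 4.2]
grip_width: 56.6
finger_force: 28.8
```

```bash
python3 - <<'E'
from nxt import *
import cv2
o=bot.get_obs();print(o["grip_width"],o["contact_force"])
Rm=toolR(11.9,33,"B");p=o["tool_pos"]
go(p+[0,0,25],Rm,4)
t=bot.capture("top")[:,:,::-1]; s=bot.capture("scene")[:,:,::-1]
cv2.imwrite("pics/c4.png",np.hstack([cv2.resize(s[190:290,310:430],None,fx=3.3,fy=3.3),cv2.resize(t[90:190,210:330],None,fx=3.3,fy=3.3)]))
E
```

```text
56.59725782803738 [-4.716  1.089  4.237]
now [695.7 125.5  54. ] q [-0.011  0.734  2.034  2.832  0.628 -1.443] t 19.4 target q [-0.014  0.679  2.033  2.8    0.581 -1.404] err 0.0
total tool shift [ 20.9   0.1 -13.7] rot [0.2 0.3 0.2]
[[0.0052, 0.0000, -0.0034], [0.0, 0.1, 0.1]], [[0.0052, 0.0000, -0.0034], [0.0, 0.1, 0.1]], [[0.0052, 0.0000, -0.0034], [0.0, 0.1, 0.1]], [[0.0052, 0.0000, -0.0034], [0.0, 0.1, 0.1]],
```

View pics/c4.png

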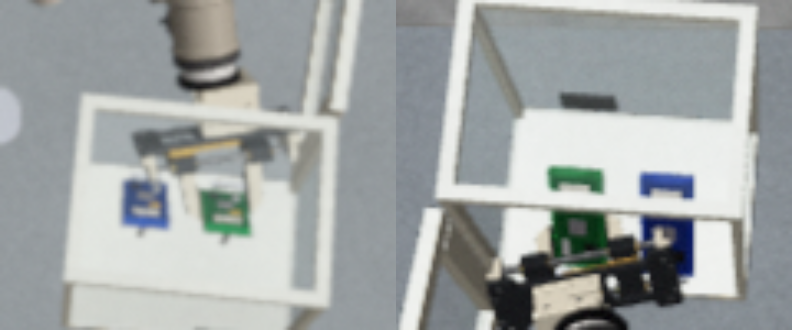

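The board is gripped: width 56.6 mm, force 29 N, and it still stands square in the cabinet at crop (225,212). The blue one is unmoved at (145,205). I'll lift it off the lip and check by image that it holds.

>>> servo_tool --deltas '[[[0.003,0,-0.002],[0,0,0]],[[0.0055,0,-0.0036],[0,0,0]],[[0.0055,0,-0.0036],[0,0,0]],[[0.0055,0,-0.0036],[0,0,0]],[[0,0,0],[0,0,0]]]'

```text
time: 20.12
tool_pos: [696.7, 125.2, 78.3]
tcp_rot: [3.131, -0.992, 0.215]
contact_force: [-0.4, 0.1, -1.6]
grip_width: 57.2
finger_force: 28.7
```

```bash
cat > g.py <<'E'
from nxt import *
import cv2
from h import T,S
def green(im,roi):
    x0,x1,y0,y1=roi; c=im[y0:y1,x0:x1].astype(int); m=((c[:,:,1]>c[:,:,0]+25)&(c[:,:,1]>c[:,:,2]+15)).astype(np.uint8)
    k,l,st,ce=cv2.connectedComponentsWithStats(m); i=1+np.argmax(st[1:,4]); pts=np.argwhere(l==i)[:,::-1].astype(np.float32)
    allp=np.argwhere(m)[:,::-1]; return allp.min(0)+[x0,y0],allp.max(0)+[x0,y0],cv2.minAreaRect(allp.astype(np.float32)),len(allp)
E
python3 - <<'E'
from g import *
for n in("c0","now"):
    t=cv2.cvtColor(cv2.imread("pics/t2.png"),4) if n=="c0" else bot.capture("top")
    s=cv2.cvtColor(cv2.imread("pics/s2.png"),4) if n=="c0" else bot.capture("scene")
    print(n,green(t,(225,305,100,190)),green(s,(335,410,200,290)))
o=bot.get_obs();print(o["tool_pos"],o["contact_force"],o["grip_width"])
CRT=CR.T
Rm=toolR(12.2,33,"B")
go(o["tool_pos"]-CR@[130,0,0]+[0,0,5],Rm,8)
E
```

```text
c0 (array([254, 140]), array([271, 171]), ((37.80088806152344, 55.513275146484375), (31.99563980102539, 16.16411781311035), 86.18592071533203), 304) (array([372, 247]), array([387, 261]), ((44.5, 54.0), (14.0, 15.0), 90.0), 121)
now (array([255, 137]), array([272, 168]), ((38.66724395751953, 52.34310531616211), (31.533727645874023, 16.324722290039062), 86.633544921875), 265) (array([371, 246]), array([386, 260]), ((43.5, 53.0), (14.0, 15.0), 90.0), 119)
[696.37  125.237  77.466] [-0.032  0.446 -1.671] 56.92300542384049
now [696.4 125.2  77.5] q [-0.011  0.681  2.03   2.807  0.575 -1.413] t 20.225 target q [-0.002  0.61   2.369  2.898  0.836 -1.524] err 0.0
total tool shift [ -64.5  -33.5 -107.9] rot [0.4 0.2 0.1]
[[-0.0081, -0.0042, -0.0135], [0.1, 0.0, 0.0]], [[-0.0081, -0.0042, -0.0135], [0.1, 0.0, 0.0]], [[-0.0081, -0.0042, -0.0135], [0.1, 0.0, 0.0]], [[-0.0080, -0.0042, -0.0135], [0.1, 0.0, 0.0]], [[-0.0080, -0.0042, -0.0135], [0.1, 0.0, 0.0]], [[-0.0080, -0.0043, -0.0135], [0.1, 0.0, 0.0]], [[-0.0080, -0.0043, -0.0135], [0.1, 0.0, 0.0]], [[-0.0080, -0.0043, -0.0135], [0.1, 0.0, 0.0]],
```

The board is held: its outline keeps the same shape in both views, moved up with the tool. Pulling it straight out of the cabinet.

>>> servo_tool --deltas '[[[-0.004,-0.0021,-0.0067],[0,0,0]],[[-0.008,-0.0042,-0.0135],[0,0,0]],[[-0.008,-0.0042,-0.0135],[0,0,0]],[[-0.008,-0.0042,-0.0135],[0,0,0]],[[-0.008,-0.0042,-0.0135],[0,0,0]],[[-0.008,-0.0042,-0.0135],[0,0,0]],[[-0.008,-0.0042,-0.0135],[0,0,0]],[[-0.008,-0.0042,-0.0135],[0,0,0]],[[-0.004,-0.0021,-0.0067],[0,0,0]],[[0,0,0],[0,0,0]]]'

```text
time: 21.48
tool_pos: [566.5, 132.5, 82.6]
tcp_rot: [3.132, -0.99, 0.215]
contact_force: [0.2, 0.3, -2.9]
grip_width: 56.9
finger_force: 28.7
```

```bash
cat > plan.py <<'E'
from g import *
lean=lambda d:R.from_euler("y",np.radians(d)).as_matrix()
Rg=R.from_euler("xyz",[3.132,-.99,.216]).as_matrix();pgr=np.array([695.7,125.5,54.0])
Rb=CR@lean(33); 
yb=44.; b0=CAB+CR@[-78,yb,20]
TB_R=Rg.T@Rb; TB_p=Rg.T@(b0-pgr)
# centre the board between the pads (tool y of board point at pad depth = 0)
mid=TB_p+TB_R@[0,0,50]; 
SEAT=np.array([484.2,-275,12.]); SY=-1.075
def place(dx,dz,ln,dy=0,sy=SY):
    Rw=rz(sy)@lean(ln); bw=SEAT+rz(sy)@[dx,dy,dz]
    Rt=Rw@TB_R.T; return bw-Rt@TB_p,Rt
E
python3 - <<'E'
from plan import *
print("board mid in tool",mid,"angles",np.degrees(R.from_matrix(TB_R).as_rotvec()))
o=bot.get_obs();q0=o["joint_positions"];print(o["tool_pos"],o["tcp_rot"],o["contact_force"],q0)
print("bottle cap",T.plane((352,152),160)[0,:2],"spool",T.plane((345,194),50)[0,:2],"mm",T.plane((405,277),36)[0,:2])
for a in((4,3,28),(4,80,28),(4,80,33)):
    p,Rt=place(*a);q,c=ik(p,Rt,[-.4,.76,2.2,3.9,.9,-1.7]);print(a,p,q,c,"tool z",Rt[:,2])
q1=q=ik(*place(4,110,28),[-.4,.76,2.2,3.9,.9,-1.7])[0]
N=20
for k in range(0,N+1,2):
    t=k/N;q=q0+(q1-q0)*t;p,Rq=fk(q);b=p+Rq@TB_p;tp=b+Rq@TB_R@[0,0,130];print(k,p.round(0),"base",b.round(0),"top",tp.round(0),"wrist",(p-318*Rq[:,2]).round(0))
E
```

```text
board mid in tool [  2.353   0.567 -10.869] angles [124.529  22.755 124.017]
[566.463 132.482  82.618] [ 3.132 -0.99   0.215] [ 0.171  0.287 -2.851] [ 0.007  0.606  2.366  2.917  0.824 -1.532]
bottle cap [ 686.681 -171.432] spool [ 569.718 -154.554] mm [ 289.109 -357.135]
(4, 3, 28) [ 503.325 -305.05    51.888] [-0.538  0.776  2.333  3.438  1.043 -1.613] 4.779223973238955e-13 tool z [ 0.594 -0.649 -0.476]
(4, 80, 28) [ 503.325 -305.05   128.888] [-0.538  0.537  2.321  3.499  0.806 -1.714] 1.7255376614713219e-15 tool z [ 0.594 -0.649 -0.476]
(4, 80, 33) [ 504.798 -307.773  126.   ] [-0.565  0.486  2.277  3.504  0.628 -1.734] 2.003433116788881e-12 tool z [ 0.573 -0.609 -0.549]
0 [566. 132.  83.] base [532. 132.  49.] top [602. 128. 158.] wrist [306.  79. 257.]
2 [579.  86.  91.] base [544.  89.  56.] top [613.  79. 166.] wrist [312.  62. 262.]
4 [586.  40.  99.] base [553.  45.  64.] top [619.  30. 175.] wrist [316.  44. 267.]
6 [590.  -7. 107.] base [557.   2.  72.] top [620. -20. 184.] wrist [320.  27. 272.]
8 [589. -54. 115.] base [558. -42.  79.] top [617. -69. 192.] wrist [322.   9. 277.]
10 [583. -99. 123.] base [554. -85.  87.] top [ 610. -117.  200.] wrist [324.  -9. 283.]
12 [ 574. -144.  131.] base [ 547. -127.   94.] top [ 598. -164.  208.] wrist [324. -27. 288.]
14 [ 562. -187.  138.] base [ 536. -167.  102.] top [ 583. -209.  216.] wrist [323. -45. 294.]
16 [ 545. -229.  145.] base [ 523. -206.  109.] top [ 563. -253.  223.] wrist [322. -63. 299.]
18 [ 526. -268.  152.] base [ 506. -244.  115.] top [ 541. -294.  230.] wrist [319. -81. 305.]
20 [ 503. -305.  159.] base [ 486. -279.  122.] top [ 515. -332.  237.] wrist [314. -99. 310.]
```

```bash
python3 - <<'E'
from plan import *
o=bot.get_obs();q0=o["joint_positions"];p0,R0=fk(q0)
qa,c=ik(p0+[-45,-10,45],R0,q0);print(qa,c)
q1=ik(*place(4,90,28),[-.4,.76,2.2,3.9,.9,-1.7])[0]
q=q0;seg=[q0+(qa-q0)*k/4 for k in range(5)]
N=18; u=[(1-np.cos(np.pi*k/N))/2 for k in range(N+1)]
u=np.linspace(0,1,N+1)
seg+= [qa+(q1-qa)*t for t in u[1:]]
for q in seg[::3]:
    p,Rq=fk(q);b=p+Rq@TB_p;tp=b+Rq@TB_R@[0,0,130];print(p.round(0),"base",b.round(0),"top",tp.round(0))
for d,r in rows(seg):print("[[%.3f, %.3f, %.3f], [%.1f, %.1f, %.1f]],"%(*d/1000,*r),end=" ")
E
```

```text
[-0.03   0.436  2.465  2.856  0.757 -1.497] 1.013972495163892e-11
[566. 132.  83.] base [532. 132.  49.] top [602. 128. 158.]
[533. 125. 117.] base [499. 124.  83.] top [569. 120. 192.]
[539.  76. 130.] base [505.  80.  95.] top [573.  68. 206.]
[556.   5. 133.] base [523.  13.  98.] top [587.  -9. 209.]
[561. -69. 136.] base [532. -56. 100.] top [589. -87. 213.]
[ 556. -143.  138.] base [ 529. -125.  101.] top [ 579. -164.  215.]
[ 540. -215.  139.] base [ 517. -193.  102.] top [ 559. -239.  216.]
[ 514. -283.  139.] base [ 495. -258.  102.] top [ 528. -310.  217.]
[[0.004, 0.000, -0.016], [0.0, 0.0, 0.0]], [[0.004, 0.000, -0.016], [0.0, 0.0, 0.0]], [[0.003, 0.000, -0.016], [-0.0, -0.0, -0.0]], [[0.002, -0.000, -0.016], [-0.0, -0.0, -0.0]], [[0.003, 0.024, 0.003], [-2.8, 0.4, 1.6]], [[0.003, 0.024, 0.003], [-2.8, 0.4, 1.6]], [[0.003, 0.024, 0.003], [-2.8, 0.3, 1.6]], [[0.003, 0.024, 0.004], [-2.8, 0.3, 1.6]], [[0.003, 0.024, 0.004], [-2.8, 0.3, 1.6]], [[0.003, 0.024, 0.004], [-2.8, 0.3, 1.6]], [[0.003, 0.024, 0.004], [-2.8, 0.2, 1.6]], [[0.003, 0.024, 0.004], [-2.8, 0.2, 1.6]], [[0.003, 0.024, 0.005], [-2.8, 0.2, 1.6]], [[0.003, 0.024, 0.005], [-2.8, 0.2, 1.6]], [[0.003, 0.024, 0.005], [-2.9, 0.2, 1.6]], [[0.003, 0.024, 0.005], [-2.9, 0.1, 1.6]], [[0.003, 0.024, 0.006], [-2.9, 0.1, 1.6]], [[0.003, 0.024, 0.006], [-2.9, 0.1, 1.6]], [[0.003, 0.024, 0.006], [-2.8, 0.1, 1.6]], [[0.003, 0.023, 0.006], [-2.8, 0.1, 1.6]], [[0.003, 0.023, 0.006], [-2.8, 0.0, 1.6]], [[0.003, 0.023, 0.007], [-2.8, 0.0, 1.6]],
```

>>> servo_tool --deltas '[[[0.004,0,-0.016],[0,0,0]],[[0.004,0,-0.016],[0,0,0]],[[0.003,0,-0.016],[0,0,0]],[[0.002,0,-0.016],[0,0,0]],[[0.003,0.024,0.003],[-2.8,0.4,1.6]],[[0.003,0.024,0.003],[-2.8,0.4,1.6]],[[0.003,0.024,0.003],[-2.8,0.3,1.6]],[[0.003,0.024,0.004],[-2.8,0.3,1.6]],[[0.003,0.024,0.004],[-2.8,0.3,1.6]],[[0.003,0.024,0.004],[-2.8,0.3,1.6]],[[0.003,0.024,0.004],[-2.8,0.2,1.6]],[[0.003,0.024,0.004],[-2.8,0.2,1.6]],[[0.003,0.024,0.005],[-2.8,0.2,1.6]],[[0.003,0.024,0.005],[-2.8,0.2,1.6]],[[0.003,0.024,0.005],[-2.9,0.2,1.6]],[[0.003,0.024,0.005],[-2.9,0.1,1.6]],[[0.003,0.024,0.006],[-2.9,0.1,1.6]],[[0.003,0.024,0.006],[-2.9,0.1,1.6]],[[0.003,0.024,0.006],[-2.8,0.1,1.6]]]'

```text
time: 23.85
tool_pos: [532.1, -239.1, 139.7]
tcp_rot: [3.094, -1.065, -0.605]
contact_force: [0.1, 0.3, -2.1]
grip_width: 57.0
finger_force: 28.7
```

```bash
python3 - <<'E'
from plan import *
go(*place(4,60,28),5)
t=bot.capture("top")[:,:,::-1]; s=bot.capture("scene")[:,:,::-1]
cv2.imwrite("pics/t5.png",t);cv2.imwrite("pics/s5.png",s)
o=bot.get_obs();p=o["tool_pos"];Rc=R.from_euler("xyz",o["tcp_rot"]).as_matrix()
b=p+Rc@TB_p; c=[b+Rc@TB_R@np.array(v) for v in([0,-28,0],[0,28,0],[0,28,130],[0,-28,130])]
print("pred corners top",T.proj(c).round(0).tolist(),"scene",S.proj(c).round(0).tolist())
cv2.imwrite("pics/c5.png",np.hstack([cv2.resize(s[170:260,230:350],None,fx=3.3,fy=3.3),cv2.resize(t[160:250,320:440],None,fx=3.3,fy=3.3)]))
E
```

```text
now [ 532.1 -239.1  139.7] q [-0.457  0.491  2.341  3.398  0.765 -1.686] t 23.85 target q [-0.538  0.598  2.329  3.478  0.87  -1.683] err 0.0
total tool shift [-20.2  69.2  30.4] rot [-8.5  0.2  4.4]
[[-0.0040, 0.0138, 0.0061], [-1.7, 0.0, 0.9]], [[-0.0038, 0.0137, 0.0065], [-1.7, 0.0, 0.9]], [[-0.0036, 0.0136, 0.0069], [-1.7, 0.0, 0.9]], [[-0.0034, 0.0134, 0.0073], [-1.7, 0.0, 0.9]], [[-0.0032, 0.0132, 0.0077], [-1.7, 0.0, 0.9]], 
pred corners top [[370.0, 215.0], [359.0, 202.0], [378.0, 183.0], [390.0, 197.0]] scene [[289.0, 196.0], [297.0, 207.0], [282.0, 207.0], [273.0, 196.0]]
```

View pics/c5.png

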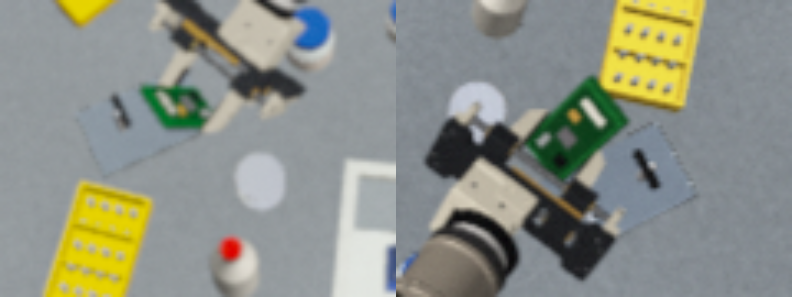

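Both crops agree with the predicted board corners to within about 2 px: in the top crop the lower edge is at (527–565,140–180) and the upper edge at (600–628,76–118). So the pose in the grip is known. Moving over the stand.

>>> servo_tool --deltas '[[[-0.004,0.0138,0.0061],[-1.7,0,0.9]],[[-0.0038,0.0137,0.0065],[-1.7,0,0.9]],[[-0.0036,0.0136,0.0069],[-1.7,0,0.9]],[[-0.0034,0.0134,0.0073],[-1.7,0,0.9]],[[-0.0032,0.0132,0.0077],[-1.7,0,0.9]],[[0,0,0],[0,0,0]]]'

```text
time: 24.7
tool_pos: [503.9, -304.3, 108.2]
tcp_rot: [3.087, -1.069, -0.765]
contact_force: [-0.1, 1.1, -2.3]
grip_width: 57.2
finger_force: 28.7
```

```bash
python3 - <<'E'
from plan import *
# refine stand: plate mask-free check, seat from lip/bar picks in both views averaged is kept
go(*place(4,12,28),4)
E
```

```text
now [ 503.9 -304.3  108.2] q [-0.538  0.596  2.326  3.477  0.861 -1.682] t 24.7 target q [-0.538  0.748  2.334  3.443  1.017 -1.623] err 0.0
total tool shift [-41.4  -0.3  22.9] rot [-0.1  0.3 -0. ]
[[-0.0104, -0.0001, 0.0057], [-0.0, 0.1, -0.0]], [[-0.0104, -0.0001, 0.0057], [-0.0, 0.1, -0.0]], [[-0.0104, -0.0001, 0.0057], [-0.0, 0.1, -0.0]], [[-0.0104, -0.0001, 0.0057], [-0.0, 0.1, -0.0]],
```

```bash
python3 - <<'E'
from plan import *
go(*place(5,13,27),4)
E
```

```text
now [ 503.9 -304.3  108.2] q [-0.538  0.596  2.326  3.477  0.861 -1.682] t 24.7 target q [-0.535  0.758  2.338  3.446  1.048 -1.623] err 0.0
total tool shift [-39.9  -0.2  22.4] rot [-0.3  1.3 -0.2]
[[-0.0100, -0.0000, 0.0056], [-0.1, 0.3, -0.1]], [[-0.0100, -0.0001, 0.0056], [-0.1, 0.3, -0.1]], [[-0.0100, -0.0001, 0.0055], [-0.1, 0.3, -0.1]], [[-0.0101, -0.0001, 0.0054], [-0.1, 0.3, -0.1]],
```

>>> servo_tool --deltas '[[[-0.01,0,0.0056],[-0.1,0.3,-0.1]],[[-0.01,-0.0001,0.0056],[-0.1,0.3,-0.1]],[[-0.01,-0.0001,0.0055],[-0.1,0.3,-0.1]],[[-0.01,-0.0001,0.0054],[-0.1,0.3,-0.1]],[[0,0,0],[0,0,0]],[[0,0,0],[0,0,0]]]'

```text
time: 25.45
tool_pos: [504.0, -304.7, 63.7]
tcp_rot: [3.065, -1.09, -0.746]
contact_force: [0.2, 0.5, -2.6]
grip_width: 56.7
finger_force: 28.7
```

```bash
python3 - <<'E'
from plan import *
go(*place(5,3,27),5)
t=bot.capture("top")[:,:,::-1]; s=bot.capture("scene")[:,:,::-1]
cv2.imwrite("pics/t6.png",t);cv2.imwrite("pics/s6.png",s)
o=bot.get_obs();p=o["tool_pos"];Rc=R.from_euler("xyz",o["tcp_rot"]).as_matrix()
b=p+Rc@TB_p; print("base in seat",rz(SY).T@(b-SEAT))
c=[b+Rc@TB_R@np.array(v) for v in([-6,-28,0],[-6,28,0],[-6,28,130],[-6,-28,130])]
print("pred top",T.proj(c).round(1).tolist(),"scene",S.proj(c).round(1).tolist())
for im,roi in((t,(340,430,170,250)),(s,(240,330,170,240))):
    g=green(im[:,:,::-1],roi);x=g[2];print(g[0],g[1],(cv2.boxPoints(x)+[roi[0],roi[2]]).round(1).tolist(),g[3])
E
```

```text
now [ 504.  -304.7   63.7] q [-0.532  0.754  2.337  3.45   1.044 -1.628] t 25.45 target q [-0.535  0.789  2.336  3.441  1.076 -1.613] err 0.0
total tool shift [-9.9  0.5  5.3] rot [ 0.  -0.   0.2]
[[-0.0020, 0.0001, 0.0011], [0.0, -0.0, 0.0]], [[-0.0020, 0.0001, 0.0011], [0.0, -0.0, 0.0]], [[-0.0020, 0.0001, 0.0011], [0.0, -0.0, 0.0]], [[-0.0020, 0.0001, 0.0011], [0.0, -0.0, 0.0]], [[-0.0020, 0.0001, 0.0011], [0.0, -0.0, 0.0]], 
base in seat [ 4.831  0.65  14.49 ]
pred top [[383.2, 226.7], [375.2, 212.6], [395.6, 198.2], [404.3, 213.3]] scene [[277.4, 195.1], [283.1, 206.7], [267.1, 204.0], [261.2, 191.7]]
[377 198] [406 225] [[374.6, 211.8], [398.1, 197.0], [407.4, 211.9], [383.9, 226.6]] 360
[259 193] [279 207] [[256.7, 204.2], [259.4, 192.2], [280.2, 196.8], [277.5, 208.8]] 145
```

>>> servo_tool --deltas '[[[-0.002,0.0001,0.0011],[0,0,0]],[[-0.002,0.0001,0.0011],[0,0,0]],[[-0.002,0.0001,0.0011],[0,0,0]],[[-0.0015,0,0.0008],[0,0,0]],[[0,0,0],[0,0,0]]]'

```text
time: 26.18
tool_pos: [503.5, -305.2, 54.4]
tcp_rot: [3.065, -1.089, -0.746]
contact_force: [0.9, -0.7, -2.0]
grip_width: 57.0
finger_force: 28.7
```

>>> servo_tool --deltas '[[[-0.0009,0,0.0005],[0,0,0]],[[-0.0009,0,0.0005],[0,0,0]],[[0,0,0],[0,0,0]]]'

```text
time: 26.55
tool_pos: [503.5, -305.4, 52.6]
tcp_rot: [3.065, -1.09, -0.746]
contact_force: [-0.3, -0.1, -1.6]
grip_width: 57.0
finger_force: 28.7
```

>>> servo_tool --deltas '[[[-0.0009,0,0.0005],[0,0,0]],[[0,0,0],[0,0,0]]]'

```text
time: 26.8
tool_pos: [503.5, -305.4, 51.5]
tcp_rot: [3.065, -1.09, -0.746]
contact_force: [-1.0, -1.1, -1.3]
grip_width: 57.1
finger_force: 28.7
```

>>> servo_tool --deltas '[[[-0.0009,0,0.0005],[0,0,0]],[[0,0,0],[0,0,0]]]'

```text
time: 27.05
tool_pos: [503.5, -305.4, 50.5]
tcp_rot: [3.065, -1.09, -0.746]
contact_force: [-0.7, 0.2, -2.6]
grip_width: 57.1
finger_force: 28.7
```

>>> servo_tool --deltas '[[[-0.0009,0,0.0005],[0,0,0]],[[0,0,0],[0,0,0]]]'

```text
time: 27.3
tool_pos: [503.4, -305.5, 49.4]
tcp_rot: [3.065, -1.09, -0.746]
contact_force: [-0.9, -0.4, -1.1]
grip_width: 56.9
finger_force: 28.7
```

>>> servo_tool --deltas '[[[-0.0009,0,0.0005],[0,0,0]],[[0,0,0],[0,0,0]]]'

```text
time: 27.55
tool_pos: [503.6, -305.6, 48.7]
tcp_rot: [3.065, -1.09, -0.746]
contact_force: [0.3, -0.3, -1.2]
grip_width: 57.1
finger_force: 28.8
```

>>> servo_tool --deltas '[[[-0.0009,0,0.0005],[0,0,0]],[[0,0,0],[0,0,0]]]'

```text
time: 27.8
tool_pos: [503.8, -306.0, 48.2]
tcp_rot: [3.065, -1.092, -0.746]
contact_force: [-1.0, -1.4, 2.5]
grip_width: 57.1
finger_force: 28.9
```

```bash
python3 - <<'E'
from plan import *
o=bot.get_obs();p=o["tool_pos"];Rc=R.from_euler("xyz",o["tcp_rot"]).as_matrix()
b=p+Rc@TB_p; Rw=Rc@TB_R; print("base in seat",rz(SY).T@(b-SEAT),"lean",np.degrees(np.arccos(Rw[2,2])))
ax=rz(SY)[:,1]; D=R.from_rotvec(ax*np.radians(4)).as_matrix()
go(b+D@(p-b)+[0,0,.8],D@Rc,4)
E
```

```text
base in seat [ 5.815 -0.11  -1.286] lean 26.85021835687969
now [ 503.8 -306.    48.2] q [-0.535  0.804  2.334  3.44   1.09  -1.612] t 27.8 target q [-0.556  0.748  2.311  3.423  0.947 -1.618] err 0.0
total tool shift [-0.2  0.6  2.9] rot [ 0.6 -3.9  0.9]
[[-0.0000, 0.0002, 0.0007], [0.1, -1.0, 0.2]], [[-0.0000, 0.0002, 0.0007], [0.1, -1.0, 0.2]], [[-0.0000, 0.0002, 0.0007], [0.1, -1.0, 0.2]], [[-0.0000, 0.0002, 0.0007], [0.1, -1.0, 0.2]],
```

>>> servo_tool --deltas '[[[0,0.0002,0.0007],[0.1,-1,0.2]],[[0,0.0002,0.0007],[0.1,-1,0.2]],[[0,0.0002,0.0007],[0.1,-1,0.2]],[[0,0,0],[0,0,0]]]'

```text
time: 28.3
tool_pos: [504.3, -307.0, 47.2]
tcp_rot: [3.095, -1.038, -0.773]
contact_force: [-2.9, 3.1, 4.4]
grip_width: 57.6
finger_force: 28.8
```

>>> servo_tool --deltas '[[[0,0,0],[0,0,0]],[[0,0,0],[0,0,0]],[[0,0,0],[0,0,0]],[[0,0,0],[0,0,0]]]' --fingers 0.87

```text
time: 28.8
tool_pos: [504.2, -307.3, 46.2]
tcp_rot: [3.095, -1.038, -0.774]
contact_force: [0.0, 0.5, -0.9]
grip_width: 79.4
finger_force: 0.0
```

```bash
python3 - <<'E'
from plan import *
o=bot.get_obs();print(o["grip_width"],o["contact_force"])
t=bot.capture("top"); s=bot.capture("scene")
Rw=rz(SY)@lean(33)
for dx in (0,5):
    b=SEAT+rz(SY)@[dx,0,3.3]; c=[b+Rw@np.array(v) for v in([-6,-28,0],[-6,28,0],[-6,28,130],[-6,-28,130])]
    print(dx,"pred",T.proj(c).round(1).tolist(),S.proj(c).round(1).tolist())
for im,roi in((t,(340,430,170,250)),(s,(240,330,170,240))):
    g=green(im,roi);print((cv2.boxPoints(g[2])+[roi[0],roi[2]]).round(1).tolist(),g[3])
cv2.imwrite("pics/c6.png",np.hstack([cv2.resize(s[170:260,230:350,::-1],None,fx=3.3,fy=3.3),cv2.resize(t[160:250,330:450,::-1],None,fx=3.3,fy=3.3)]))
# retreat 110 mm straight back along the tool, rising
Rc=R.from_euler("xyz",o["tcp_rot"]).as_matrix();p=o["tool_pos"]
go(p-Rc[:,2]*90,Rc,6)
E
```

```text
79.40039229166648 [ 0.04   0.486 -0.882]
0 pred [[381.7, 227.8], [373.8, 213.8], [396.8, 198.5], [405.4, 213.4]] [[278.6, 195.3], [284.2, 206.9], [265.7, 206.0], [259.9, 193.8]]
5 pred [[382.9, 227.2], [375.1, 213.1], [398.1, 197.8], [406.7, 212.7]] [[277.5, 195.8], [283.1, 207.4], [264.5, 206.5], [258.7, 194.3]]
[[375.2, 213.2], [398.2, 197.8], [407.8, 212.2], [384.7, 227.5]] 363
[[256.9, 207.1], [258.2, 194.4], [281.0, 196.7], [279.8, 209.4]] 173
now [ 504.3 -307.3   46.4] q [-0.549  0.761  2.316  3.433  0.976 -1.62 ] t 28.9 target q [-0.465  0.622  2.49   3.512  1.01  -1.611] err 0.0
total tool shift [ -0.1   0.  -90. ] rot [ 0. -0. -0.]
[[-0.0000, 0.0000, -0.0150], [0.0, -0.0, -0.0]], [[-0.0000, 0.0000, -0.0150], [0.0, -0.0, -0.0]], [[-0.0000, 0.0000, -0.0150], [0.0, -0.0, -0.0]], [[-0.0000, 0.0000, -0.0150], [0.0, -0.0, -0.0]], [[-0.0000, 0.0000, -0.0150], [0.0, -0.0, -0.0]], [[-0.0000, 0.0000, -0.0150], [0.0, -0.0, -0.0]],
```

View pics/c6.png

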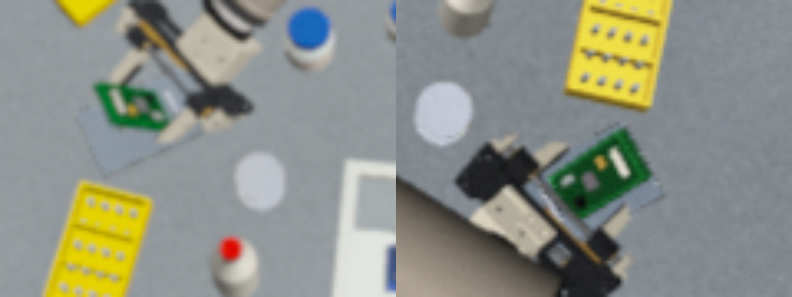

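The last view shows the board leaning on the stand with its face to the front and the fingers clear on both sides. In the top image its corners (375,213), (398,198), (408,212) and (385,227) match the prediction for 5 mm behind the seat at a 33° lean. Retreating along the tool axis.

>>> servo_tool --deltas '[[[0,0,-0.006],[0,0,0]],[[0,0,-0.01],[0,0,0]],[[0,0,-0.015],[0,0,0]],[[0,0,-0.02],[0,0,0]],[[0,0,-0.02],[0,0,0]],[[0,0,-0.019],[0,0,0]],[[0.03,0,-0.02],[0,0,0]],[[0.03,0,-0.02],[0,0,0]],[[0,0,0],[0,0,0]],[[0,0,0],[0,0,0]]]'

```text
time: 30.15
tool_pos: [449.9, -245.7, 164.1]
tcp_rot: [3.095, -1.038, -0.774]
contact_force: [0.4, 0.7, -0.0]
grip_width: 79.6
finger_force: 0.0
```

```bash
python3 - <<'E'
from plan import *
t=bot.capture("top"); s=bot.capture("scene"); o=bot.get_obs()
for im,roi in((t,(340,430,170,250)),(s,(240,330,170,240))):
    g=green(im,roi);print((cv2.boxPoints(g[2])+[roi[0],roi[2]]).round(1).tolist(),g[3])
for n,im,C in(("top",t,T),("scene",s,S)):
    im=im.astype(int);m=((im[:,:,2]>140)&(im[:,:,0]<70)&(im[:,:,1]<120)).astype(np.uint8)
    k,l,st,ce=cv2.connectedComponentsWithStats(m)
    for i in range(1,k):
        w=C.plane(ce[i],90)[0,:2]
        if 20<st[i,4]<700 and np.hypot(*(w-[400,-100]))<60: print(n,"jar",w,st[i,4])
    old=cv2.imread(f"pics/{n[0]}2.png")[:,:,::-1].astype(int)
    x0,x1,y0,y1=(210,320,80,245) if n=="top" else (325,425,150,300)
    print("cabinet/door diff px",int((abs(im-old).sum(2)>90)[y0:y1,x0:x1].sum()))
print(o["time"],o["tool_pos"],o["contact_force"],abs(o["dq"]).max())
E
```

```text
[[374.4, 212.4], [398.7, 197.8], [407.6, 212.6], [383.3, 227.2]] 376
[[256.9, 207.1], [258.2, 194.3], [282.1, 196.7], [280.9, 209.5]] 179
top jar [397.838 -90.794] 97
cabinet/door diff px 448
scene jar [399.917 -97.621] 84
cabinet/door diff px 214
30.25 [ 449.811 -245.802  162.897] [-0.929 -0.351 -0.94 ] 0.013033128711526143
```

```bash
python3 -c "
from plant import bot
print(bot.close_job())"
```

```text
the job is handed in; nothing more can be done
None
```

I handed the job in at about 30 s of the 72 s: the jar stands clear at about (400, −100) mm and the door is open about 1.7 rad by my estimate. The green board leans on the stand about 5 mm behind the seat point, and the blue board looked unmoved when last checked; no verdict was shown.

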